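# Load the check weight into an analytical balance

## Task

Ready the balance for its daily check: slide the glass top door of its weighing chamber fully open, stand the larger of the two steel check weights upright in the middle of the pan, setting it down gently, then slide the door fully shut again. Do not disturb the smaller weight, the beaker or the spatula.

Things in the scene. Friction and masses are not known exactly. Their poses are not given: they have to be found in the camera images.
- balance: White analytical balance, fixed; origin under its centre, 270 mm in x, 360 mm in y. Along its -x edge a low strip (50 mm high, 73 mm deep) with display and keys. Behind it, +y half: weighing chamber, thin glass walls 158 mm high (inside 185 mm in x, 168 in y), open at the top under the door; -y half: solid white housing, 158 mm high. The door slides on top of both.
- pan_top (a point): Centre of the top face of the steel weighing pan: a flat disc of 90 mm diameter, 64 mm above the bench, fixed in the balance at x +35 mm, y +92 mm of the balance's frame. Axes as the balance's, z up.
- door (a joint): Opening of the sliding top door (glass in an aluminium frame, 197 x 172 mm, 6 mm thick, upper face 164 mm above the bench): 0 m shut over the chamber, 0.16 m fully open over the housing; it opens towards the balance's -y. Stops at both ends; stays where it is left, sliding friction about 1.5 N. It may start shut or up to 40 mm ajar.
- door_handle (a point): Centre of the top of the door's grey handle bar, 194 mm above the bench; moves with the door. The bar is 60 mm long (x), 14 mm thick (y, the sliding direction), and stands 30 mm above the door's upper face near its -y edge. With the door shut it is at x +35, y +32 mm in the balance's frame. Axes as the balance's, z up.
- weight_large: The larger check weight, bare steel, about 0.5 kg, 76 mm high: round body of 38 mm diameter up to 48 mm, a neck of 18 mm, and a cylindrical grip knob of 26 mm diameter from 60 to 76 mm. Origin at the centre of its underside, z up. It stands on the bench on the balance's +y side, with the smaller weight nearer or farther.
- weight_small: The smaller check weight, same shape and steel, 50 mm high, 25 mm diameter, about 0.15 kg. Origin at the centre of its underside. Leave it where it stands.
- beaker: Empty glass beaker, 68 mm diameter, 90 mm high, standing on the bench; origin at the centre of its underside. Leave alone.
- spatula: Slim double-ended steel laboratory spatula, 163 mm long, 4 mm thick, origin under its middle, lying along its x on the bench; leave alone.

How it is judged (in metres and radians):
On the way, in this order (a step that is already met when the one before it is completed fails the run):
1. the top door is slid fully open (to within 20 mm of its stop) (value of joint door above 0.14 m), for 0.2 s.
2. the larger weight stands upright in the middle of the pan, let go (horizontal distance between weight_large and pan_top below 0.02 m and z of weight_large in the frame of pan_top between -0.005 and 0.005 m and angle between weight_large's own z axis and vertical below 0.1 rad and contact force between the fingers and weight_large below 0.1 N), for 0.2 s.
At the end, for the whole second after the job is handed in: The door is shut to within 7 mm of its stop, and the larger weight stands at rest and upright (within 0.1 rad) on the pan, its centre within 20 mm of the pan's centre (value of joint door below 0.007 m and horizontal distance between weight_large and pan_top below 0.02 m and z of weight_large in the frame of pan_top between -0.005 and 0.005 m and angle between weight_large's own z axis and vertical below 0.1 rad and linear speed of weight_large below 0.02 m/s); the robot touches nothing.
It fails at once if the weight is dropped or pressed hard onto the pan or the balance (over 60 N) (contact force between weight_large and balance above 60 N).
It fails at once if the weight is dropped onto the pan: let go with its foot more than 12 mm above the pan (horizontal distance between weight_large and pan_top below 0.06 m and z of weight_large in the frame of pan_top above 0.012 m and contact force between the fingers and weight_large below 0.05 N).
It fails at once if the smaller weight is moved more than 30 mm or knocked over (distance of weight_small from where it was at the start of the episode above 0.03 m or angle between weight_small's own z axis and vertical above 0.5 rad).
It fails at once if the beaker is moved more than 30 mm or knocked over (distance of beaker from where it was at the start of the episode above 0.03 m or angle between beaker's own z axis and vertical above 0.5 rad).
It fails at once if the spatula is moved more than 30 mm (distance of spatula from where it was at the start of the episode above 0.03 m).
It also fails if it takes over 72 s, if anything falls off the work surface, if the arm or the gripper's body presses on something with over 40 N, if the wrist force passes 120 N, or if a joint passes its speed limit or range.

## Robot

A 6-joint arm with a two-finger parallel gripper is mounted at the origin on the work surface. World frame = base frame: x ahead of the robot, y to its left, z up, the work surface at z = 0. Lengths are in mm, angles in rad, forces in N, time in s.
With the tool pointing down it reaches from about 350 to 725 mm from the base axis. Payload 4.3 kg.
Tool frame: the origin (TCP) lies on the centre line of the jaws, within the pads' length; the fingertips stand 14 mm ahead of it and the grasp point (between the pads) lies 5 mm behind it; z points along the fingers, y is the line along which they close (so a half turn about z gives the same grasp; the last joint's range is limited). The gripper opens to 85 mm and grips with 20 to 120 N. Pads are 22 mm wide; open, the fingers measure 114 mm over their backs; the gripper's body (76 mm by 85 mm) begins 54 mm behind the grasp point. The pads swing forward as they close: fully open they stand 13 mm farther back than shut.
Start: joints at [1.082, 0.377, 0.081, 1.274, 0, 1.46], TCP at [212.647, 534.272, 245.329] pointing down, gripper open.
Joint ranges: [-2.72, 2.72], [-0.84, 1.66], [-1.02, 1.22], [-1.77, 2.12], [-1.37, 1.28], [-3.14, 3.14]. Speed limits (rad/s): [2.57, 2.57, 3.14, 3.14, 3.14, 3.14].

## Interface

Orientations are given as a unit quaternion [x, y, z, w].
In Python, from rig import manip gives the robot as it stands.
- The arm moves only by the shell command python3 inch.py [OPENING], which reads ROWS from standard input. ROWS is one flat JSON list of numbers that holds 1 to 5 rows one after another, with no inner brackets; each row has 6 numbers: dx, dy, dz in mm, then a rotation vector rx, ry, rz in rad; each row shifts and turns the commanded pose from where the row before left it, along the tool's axes as they then stand; what a row does not reach is not made up. A row lasts 1/12 s, in which the tool goes at most 41.7 mm and 0.125 rad, less where a joint would pass 70% of its speed; a pose out of reach is approached as far as the arm can. OPENING is the opening from 0.0 (shut) to 1.0 (fully open), set as the command begins (- or left out keeps the last). The fingers move at their own pace and stop on an object; the grip force is fixed at half the most. Time passes only in rows, so rows that do not move let the fingers close. It prints the time, the measured TCP pose, the force, the opening and the grip force at its end. Input that does not fit is refused with a message, and nothing moves.
- manip.state(): the state, without advancing time (a new reading comes with each control period).
- manip.snapshot(name): name is "side" or "top" or "wrist"; returns a dict with "color" (400x640x3 uint8, red, green, blue), "intrinsics" (3x3 intrinsics, pixels), "R" (3x3) and "t" (3): a world point X has camera coordinates R X + t; the wrist camera has in their place "mount" (4x4, takes a point from camera to tool coordinates, whose origin is the TCP and whose axes are the flange's). Camera axes: x right, y down, z forward; pixel columns grow to the right and rows downward; lengths in mm; the calibration is good to about 2 mm. A picture is of the moment at which its call begins: read the wrist's pose just before it. There is no depth.
- manip.close_job(): hands the job in; it is judged then, once.
The state is a dict: "clock": time; "joint_pos": joint angles; "dq": joint speeds; "effort": joint torques, N m; "ee_pos": TCP position; "ee_rot": TCP orientation; "contact_force": force on the tool from outside, world axes, zero at the start; "torque": the same for the moment, N m; "width": opening from 0.0 (shut) to 1.0 (fully open); "grasp_force": force on a finger pad.
Only numpy, scipy, OpenCV 4.12 (cv2) and the standard library are available. Lean on these libraries where they do the work, as an engineer would, in place of code of your own. Each camera call takes 0.05 s, during which the arm holds its last target. There are 200 camera calls.

## Working session

There is one attempt and no reset: what is moved stays moved. The work goes in short steps, Python scripts to look and compute and a shell command to move; the robot and the scene stay as the last step left them, time stands still between calls to the robot, and variables do not carry over. Pictures are saved under pics/ and viewed, at most 10 in all, crops included, and the job is handed in when it is done.

```bash
ls; mkdir -p pics; python3 - <<'E'
from rig import manip
import cv2,numpy as np
s=manip.state();print(s)
for n in("top","side"):
    d=manip.snapshot(n);cv2.imwrite(f"pics/{n}0.png",d["color"][:,:,::-1]);print(n,d["intrinsics"],d["R"],d["t"])
    np.savez(f"pics/{n}0.npz",**d)
E
```

```text
inch.py
pics
rig.py
{'clock': 0.0, 'joint_pos': array([1.08170886e+00, 3.78112872e-01, 7.96351568e-02, 1.27436813e+00,
       7.33009580e-06, 1.46051031e+00]), 'dq': array([-0.00172998, -0.00102133,  0.00047774, -0.00135314, -0.00065449,
       -0.00090489]), 'effort': array([ 6.82002064e-04, -4.63602662e+01,  2.69877702e+01,  2.08083505e-02,
        1.10141107e-04, -2.19046899e-05]), 'ee_pos': array([212.3353656 , 533.70113973, 244.3359697 ]), 'ee_rot': array([ 1.88270278e-01,  9.82116720e-01, -9.78004293e-04, -3.06032551e-04]), 'contact_force': array([-0.88288083,  0.86165469,  1.23429601]), 'torque': array([-0.05524215, -0.00419842,  0.02204493]), 'grasp_force': 0.0, 'width': 1.0008568449971693}
top [[408.32159064   0.         325.81853107]
 [  0.         408.32159064 199.28897348]
 [  0.           0.           1.        ]] [[ 4.91324739e-03 -9.99269145e-01 -3.79082443e-02]
 [-9.91810174e-01 -3.13641872e-05 -1.27720700e-01]
 [ 1.27626165e-01  3.82253058e-02 -9.91085459e-01]] [-3.88300288e-01  4.88169888e+02  1.12688213e+03]
side [[394.63193965   0.         319.90889106]
 [  0.         394.63193965 203.37570569]
 [  0.           0.           1.        ]] [[ 0.79415137 -0.60760217 -0.01196714]
 [-0.42495838 -0.541139   -0.7256576 ]
 [ 0.43443525  0.58136751 -0.68795191]] [-407.36677309  311.96928082  862.57585468]
```
View pics/top0.png

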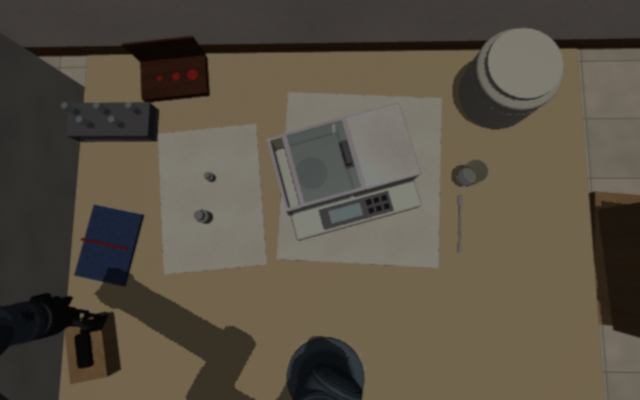

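View pics/side0.png

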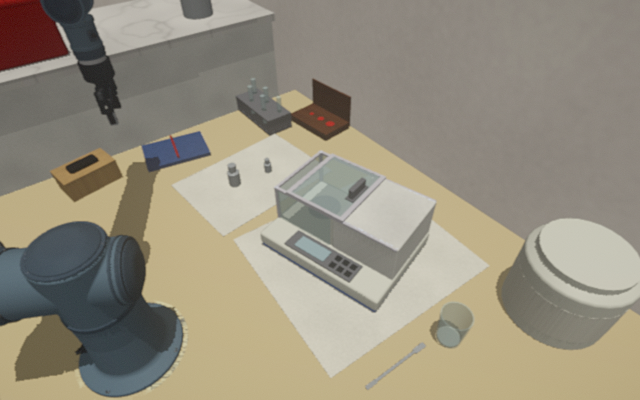

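The top view shows the balance around (345,165), turned about 15°, with its handle near (347,153). The large weight is at about (202,216), the small one at (210,177), the beaker at (466,176) and the spatula at (459,222). The side view agrees: large weight at (233,175), small at (267,165). I'll enlarge the parts that matter.

```bash
python3 - <<'E'
import cv2,numpy as np
t=cv2.imread("pics/top0.png");s=cv2.imread("pics/side0.png")
f=lambda im,x0,y0,w,h,k:cv2.convertScaleAbs(cv2.resize(im[y0:y0+h,x0:x0+w],None,fx=k,fy=k,interpolation=cv2.INTER_CUBIC),alpha=1.5)
cv2.imwrite("pics/topcrop.png",f(t,262,96,162,150,4.9)[:600,:794]) 
a=f(t,180,160,50,70,6); b=f(s,215,145,190,120,4)
print(a.shape,b.shape)
c=np.zeros((600,800,3),np.uint8); c[:110*4,:]=0
b=f(s,220,140,200,120,2.5); c[:300,:500]=b; c[:420,500:]=a
cv2.imwrite("pics/mix.png",c)
E
```

```text
(420, 300, 3) (480, 760, 3)
```

View pics/topcrop.png

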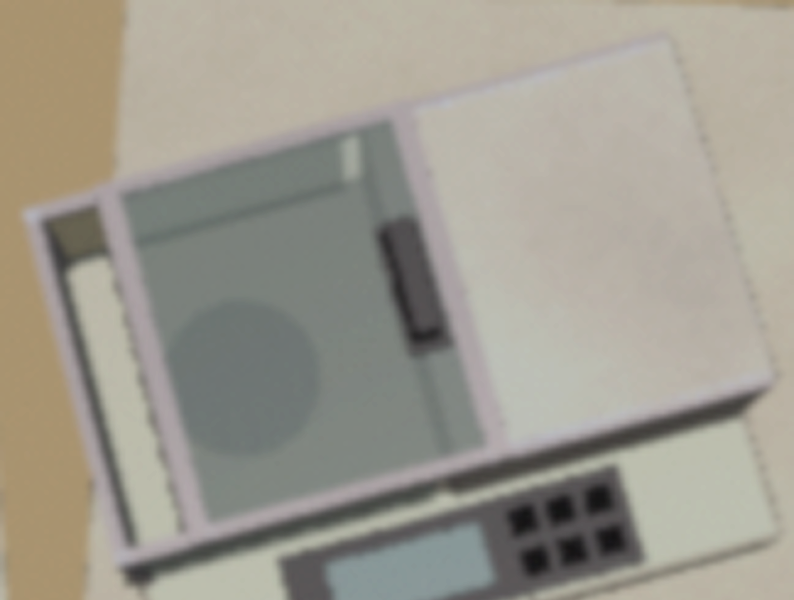

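View pics/mix.png

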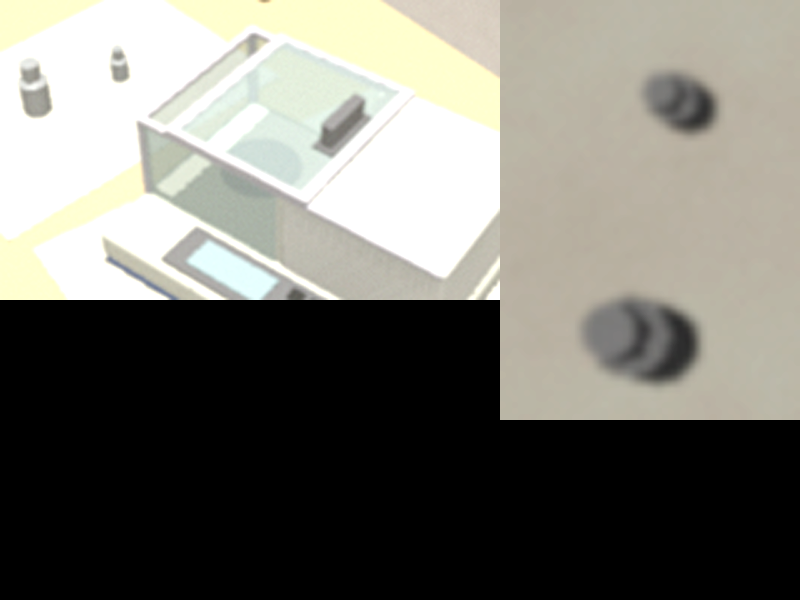

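Top crop: the balance's top corners are at crop (672,38), (773,380), (28,212) and (122,562). The pan centre is about (243,378) and the handle about (412,285). The strip at the left is clear, so the door starts ajar. In the mixed picture the large weight's knob is at (612,328) on the right and (30,66) on the left, and the pan is at (262,165). Next I triangulate.

```bash
cat > h.py <<'E'
import numpy as np,cv2
from scipy.optimize import least_squares
from scipy.spatial.transform import Rotation as Rot
cam={n:np.load(f"pics/{n}0.npz") for n in("top","side")}
def ray(n,uv,c=None):
    c=c or cam[n]; d=c["R"].T@np.linalg.solve(c["intrinsics"],[*uv,1]); return -c["R"].T@c["t"],d/np.linalg.norm(d)
def plane(n,uv,z):
    o,d=ray(n,uv); return o+d*(z-o[2])/d[2]
def tri(*rs):
    A=sum(np.eye(3)-np.outer(d,d) for o,d in rs); b=sum((np.eye(3)-np.outer(d,d))@o for o,d in rs)
    p=np.linalg.solve(A,b); return p,[np.linalg.norm(np.cross(p-o,d)) for o,d in rs]
def proj(n,p):
    c=cam[n]; q=c["intrinsics"]@(c["R"]@p+c["t"]); return q[:2]/q[2]
E
python3 - <<'E'
from h import *
np.set_printoptions(precision=1,suppress=True)
T=lambda x,y:(262+x/4.9,96+y/4.9); W=lambda x,y:(180+(x-500)/6,160+y/6); S=lambda x,y:(220+x/2.5,140+y/2.5)
pt=[T(672,38),T(773,380),T(28,212),T(122,562)]
P=np.array([plane("top",u,158)[:2] for u in pt]); Q=np.array([[135,-180],[-62,-180],[135,180],[-62,180]])
f=lambda v:((Q@np.array([[np.cos(v[2]),np.sin(v[2])],[-np.sin(v[2]),np.cos(v[2])]])+v[:2])-P).ravel()
r=least_squares(f,[500,0,.2]); print("balance",r.x[:2],"yaw %.4f"%r.x[2],"res",r.fun)
yaw=r.x[2];M=np.array([[np.cos(yaw),-np.sin(yaw)],[np.sin(yaw),np.cos(yaw)]])
pan=r.x[:2]+M@[35,92];hs=r.x[:2]+M@[35,32];print("pan pred",pan,"handle shut",hs)
print("pan tri",tri(ray("top",T(243,378)),ray("side",S(262,165))))
print("knobL",tri(ray("top",W(612,328)),ray("side",S(30,66))),plane("top",W(612,328),76))
print("knobS",tri(ray("top",W(663,95)),ray("side",S(117,50))),plane("top",W(663,95),50))
# dark handle mask, top
t=cv2.imread("pics/top0.png");g=t.max(2);sub=np.zeros_like(g);sub[135:172,335:358]=(g[135:172,335:358]<62)*255
c=max(cv2.findContours(sub,0,2)[0],key=cv2.contourArea);print("handle mask top",cv2.minAreaRect(c))
for o in (0,10,20,30,40):
    h=hs+M@[0,-o];print(o,proj("top",[*h,194]),proj("side",[*h,194]),proj("top",[*h,164]))
# door +y edge: frame outer edge, top crop
for u in (T(100,190),T(187,540)):
    print("edge",M.T@(plane("top",u,164)[:2]-r.x[:2]))
print("pan px pred",proj("top",[*pan,64]),T(243,378),proj("side",[*pan,64]),S(262,165))
E
```

```text
balance [547.1 -57.7] yaw 0.2698 res [ 4.5 -2.8 -2.  -7.   0.9  4.6 -3.4  5.2]
pan pred [556.3  40.3] handle shut [572.3 -17.6]
pan tri (array([558.7,  38.8,  63.4]), [np.float64(1.4833625324218587), np.float64(1.4833625324218862)])
knobL (array([441.5, 351.5,  65.8]), [np.float64(0.8018711519684943), np.float64(0.801871151968549)]) [439.8 348.2  76. ]
knobS (array([555.7, 339.4,  43.6]), [np.float64(1.7025652200113004), np.float64(1.7025652200112926)]) [553. 338.  50.]
handle mask top ((345.42236328125, 153.87677001953125), (27.199996948242188, 8.319999694824219), 73.73979187011719)
0 [330.9 157. ] [342.5 177.9] [331.2 159.7]
10 [334.8 155.9] [345.9 179.4] [335.  158.7]
20 [338.8 154.9] [349.3 181. ] [338.8 157.7]
30 [342.7 153.8] [352.8 182.6] [342.6 156.6]
40 [346.6 152.7] [356.2 184.2] [346.4 155.6]
edge [132.1 135.7]
edge [-58.8 138.4]
pan px pred [311.3 173.5] (311.59183673469386, 173.14285714285714) [323.3 206. ] (324.8, 206.0)
```

```bash
cat >> h.py <<'E'
def go(target,yaw=None):
    from rig import manip
    s=manip.state();R=Rot.from_quat(s["ee_rot"]).as_matrix();p=s["ee_pos"]
    print("t %.2f"%s["clock"],"tcp",p.round(1),"yaw_y %.3f"%np.arctan2(R[1,1],R[0,1]),"tilt z",R[:,2].round(3),"F",s["contact_force"].round(1),"w %.2f g %.1f q"%(s["width"],s["grasp_force"]),s["joint_pos"].round(2))
    if target is not None: print("tool delta",(R.T@(np.array(target)-p)).round(1))
    if yaw is not None: print("rz about tool z",-(yaw-np.arctan2(R[1,1],R[0,1])))
E
echo '[0,0,-15,0,0,-0.11,0,0,-15,0,0,-0.11,0,0,-15,0,0,-0.11,0,0,-10,0,0,-0.11,0,0,0,0,0,-0.11]' | python3 inch.py 1.0
echo '[0,0,0,0,0,-0.098,0,0,0,0,0,0]' | python3 inch.py
python3 -c "
from h import *;go([582.4,-54.2,290],1.841)"
```

```text
clock: 0.52
ee_pos: [213.0, 535.0, 302.4]
ee_rot: [-0.088, 0.996, 0.001, 0.001]
contact_force: [0.2, 0.8, 1.2]
width: 1.002
grasp_force: 0.0
clock: 0.68
ee_pos: [212.6, 534.2, 300.1]
ee_rot: [-0.135, 0.991, -0.0, -0.0]
contact_force: [1.0, 1.1, -0.4]
width: 1.0
grasp_force: 0.0
t 0.68 tcp [212.6 534.2 300.1] yaw_y 1.842 tilt z [-0. -0. -1.] F [ 1.   1.1 -0.4] w 1.00 g 0.0 q [1.08 0.37 0.22 1.41 0.   0.81]
tool delta [-199.  -665.8   10.2]
rz about tool z 0.0005035512785165341
```

```bash
echo '[-11,-37,0,0,0,0,-11,-37,0,0,0,0,-11,-37,0,0,0,0,-11,-37,0,0,0,0,-11,-37,0,0,0,0]' | python3 inch.py >/dev/null
echo '[-11,-37,0,0,0,0,-11,-37,0,0,0,0,-11,-37,0,0,0,0,-11,-37,0,0,0,0,-11,-37,0,0,0,0]' | python3 inch.py >/dev/null
echo '[-11,-37,0,0,0,0,-11,-37,0,0,0,0,-11,-37,0,0,0,0,-11,-37,0,0,0,0,-11,-37,0,0,0,0]' | python3 inch.py >/dev/null
echo '[-11,-37,0,0,0,0,-11,-37,0,0,0,0,-12,-37,0,0,0,0,0,0,0,0,0,0,0,0,0,0,0,0]' | python3 inch.py >/dev/null
python3 - <<'E'
from h import *
from rig import manip
go([582.4,-54.2,290],1.841)
s=manip.state();d=manip.snapshot("wrist");print(d["mount"])
np.savez("pics/w1.npz",p=s["ee_pos"],q=s["ee_rot"],**d)
cv2.imwrite("pics/w1.png",d["color"][:,:,::-1])
E
```

```text
t 2.35 tcp [581.9 -56.5 298.8] yaw_y 1.835 tilt z [-0.002  0.001 -1.   ] F [-1.1 -0.2 -0.4] w 1.00 g 0.0 q [-0.21  0.4   0.25  1.42  0.   -0.47]
tool delta [-1.1  2.1  8.8]
rz about tool z -0.006296210846976402
[[ 1.86587212e-04 -9.57687138e-01 -2.87811243e-01  7.39880645e+01]
 [ 9.99998997e-01 -2.25311330e-04  1.39801622e-03  2.28675699e-01]
 [-1.40370929e-03 -2.87811216e-01  9.57686135e-01 -1.29460708e+02]
 [ 0.00000000e+00  0.00000000e+00  0.00000000e+00  1.00000000e+00]]
```

View pics/w1.png

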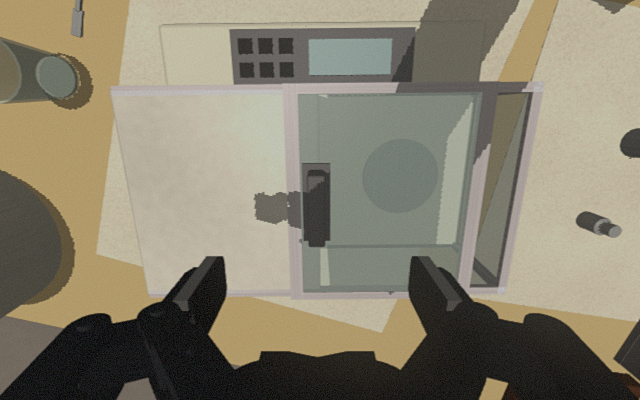

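The wrist view shows the bar's top face at about x 308–325, y 171–246, with its centre near (317,208). The pan is at about (400,176). The bar sits between the jaws in y, so I'll compute the handle and the pan across the views.

```bash
cat >> h.py <<'E'
def wcam(f):
    d=np.load(f);M=np.eye(4);M[:3,:3]=Rot.from_quat(d["q"]).as_matrix();M[:3,3]=d["p"];E=np.linalg.inv(M@d["mount"])
    return dict(R=E[:3,:3],t=E[:3,3],intrinsics=d["intrinsics"])
E
python3 - <<'E'
from h import *
np.set_printoptions(precision=1,suppress=True)
c=wcam("pics/w1.npz");cam["w"]=c
print("handle z194",plane("w",(317,208),194),"tri",tri(ray("w",(317,208)),ray("top",(346,152.5)),ray("side",(357,184))))
print("pan z64",plane("w",(400,176),64),tri(ray("w",(400,176)),ray("top",(311.6,173.1)),ray("side",(324.8,206))))
a,b=plane("w",(316,172),194),plane("w",(318,246),194);print("bar len",np.linalg.norm(a-b),"bar x-dir",np.arctan2(*(b-a)[1::-1]))
for u in((299,90),(298,296)):print("frame edge",plane("w",u,164))
# housing/door long edge direction
for u in((113,90),(540,86),(150,295),(505,292)):print("corner",plane("w",u,158))
go([582.4,-54.2,290],1.841)
E
```

```text
handle z194 [582.5 -55.6 194. ] tri (array([584. , -55.5, 193.1]), [np.float64(1.1612692851195037), np.float64(0.8468731016689957), np.float64(1.5954869483963499)])
pan z64 [558.1  40.4  64. ] (array([558.5,  39.4,  63.7]), [np.float64(1.2005727626198666), np.float64(1.0425043484983412), np.float64(1.9346257990917362)])
bar len 61.45579182735785 bar x-dir 0.2897591795285858
frame edge [500.  -92.8 164. ]
frame edge [683.1 -47.5 164. ]
corner [ 539.4 -239.6  158. ]
corner [445.4  95.8 158. ]
corner [ 724.  -188.8  158. ]
corner [629.4 150.3 158. ]
t 2.40 tcp [581.3 -55.2 299.3] yaw_y 1.837 tilt z [-0.  0. -1.] F [-0.6  0.5  0.1] w 0.99 g 0.0 q [-0.2  0.4  0.2  1.4  0.  -0.5]
tool delta [-1.4  0.6  9.3]
rz about tool z -0.004077514790179038
```

```bash
echo '[-1,0,30,0,0,0,-1,0,30,0,0,0,0,0,30,0,0,0,0,0,18,0,0,0,0,0,7,0,0,0]' | python3 inch.py
echo '[0,0,0,0,0,0,0,0,0,0,0,0,0,0,0,0,0,0,0,0,0,0,0,0,0,0,0,0,0,0]' | python3 inch.py 0.0
echo '[0,0,0,0,0,0,0,0,0,0,0,0,0,0,0,0,0,0,0,0,0,0,0,0]' | python3 inch.py 0.0
python3 -c "
from h import *;go([614.9+1,-171.9,184],1.841)"
```

```text
clock: 2.82
ee_pos: [580.3, -52.1, 182.1]
ee_rot: [-0.135, 0.991, 0.001, -0.003]
contact_force: [-1.7, 0.4, -0.5]
width: 0.996
grasp_force: 0.0
clock: 3.23
ee_pos: [584.5, -54.4, 186.9]
ee_rot: [-0.134, 0.991, -0.0, 0.001]
contact_force: [-0.4, 0.1, 0.3]
width: 0.299
grasp_force: 0.0
clock: 3.57
ee_pos: [584.4, -54.7, 186.7]
ee_rot: [-0.134, 0.991, -0.001, 0.001]
contact_force: [-1.5, 0.3, 5.4]
width: 0.147
grasp_force: 59.7
t 3.57 tcp [584.4 -54.7 186.7] yaw_y 1.840 tilt z [ 0.003 -0.001 -1.   ] F [-1.5  0.3  5.4] w 0.15 g 59.7 q [-0.2   0.42 -0.01  1.14 -0.   -0.47]
tool delta [   0.8 -121.4    2.9]
rz about tool z -0.0009695534694962316
```

```bash
echo '[0,-10,0,0,0,0,0,-20,0,0,0,0,0,-20,0,0,0,0,0,-20,0,0,0,0,0,-15,0,0,0,0]' | python3 inch.py
echo '[0,-12,0,0,0,0,0,-9,0,0,0,0,0,-6,0,0,0,0,0,-4,0,0,0,0,0,0,0,0,0,0]' | python3 inch.py
python3 -c "
from h import *;go([614.9+1,-171.9,184],1.841)"
```

```text
clock: 3.98
ee_pos: [607.5, -137.0, 186.7]
ee_rot: [-0.134, 0.991, 0.0, 0.002]
contact_force: [0.6, 2.2, 6.3]
width: 0.148
grasp_force: 59.9
clock: 4.4
ee_pos: [615.9, -167.3, 186.7]
ee_rot: [-0.134, 0.991, -0.001, 0.002]
contact_force: [1.5, -1.4, 4.6]
width: 0.15
grasp_force: 59.6
t 4.40 tcp [ 615.9 -167.3  186.7] yaw_y 1.839 tilt z [ 0.004 -0.001 -1.   ] F [ 1.5 -1.4  4.6] w 0.15 g 59.6 q [-0.36  0.52  0.16  1.2   0.   -0.63]
tool delta [ 1.3 -4.5  2.7]
rz about tool z -0.0015567646111893652
```

Opening is about 155 mm. I push 4 mm more to find the stop, then hold, release and rise.

```bash
echo '[0,-2,0,0,0,0,0,-2,0,0,0,0,0,0,0,0,0,0,0,0,0,0,0,0]' | python3 inch.py
echo '[0,0,0,0,0,0,0,0,0,0,0,0,0,0,0,0,0,0,0,0,0,0,0,0,0,0,0,0,0,0]' | python3 inch.py 0.5
echo '[0,0,-10,0,0,0,0,0,-30,0,0,0,0,0,-30,0,0,0,0,0,-30,0,0,0,0,0,-20,0,0,0]' | python3 inch.py 1.0
python3 -c "
from h import *;go([440.5,350,300],None)
from rig import manip
d=manip.snapshot('top');cv2.imwrite('pics/top1.png',d['color'][:,:,::-1])
c=wcam('pics/w1.npz');cam['w']=c
"
```

```text
clock: 4.73
ee_pos: [616.7, -170.1, 186.7]
ee_rot: [-0.134, 0.991, -0.0, 0.002]
contact_force: [1.2, 0.7, 5.0]
width: 0.149
grasp_force: 59.8
clock: 5.15
ee_pos: [615.1, -169.8, 184.9]
ee_rot: [-0.134, 0.991, 0.0, -0.0]
contact_force: [0.5, 1.0, -0.2]
width: 0.499
grasp_force: 0.0
clock: 5.57
ee_pos: [615.8, -170.1, 309.4]
ee_rot: [-0.134, 0.991, -0.001, 0.002]
contact_force: [0.5, 0.5, -0.3]
width: 1.004
grasp_force: 0.0
t 5.57 tcp [ 615.8 -170.1  309.4] yaw_y 1.840 tilt z [ 0.004 -0.001 -1.   ] F [ 0.5  0.5 -0.3] w 1.00 g 0.0 q [-0.37  0.52  0.47  1.51  0.   -0.64]
tool delta [ 30.7 548.    8. ]
```

```bash
echo '[2,36,0,0,0,0,2,36,0,0,0,0,2,36,0,0,0,0,2,36,0,0,0,0,2,36,0,0,0,0]' | python3 inch.py >/dev/null
echo '[2,36,0,0,0,0,2,36,0,0,0,0,2,36,0,0,0,0,2,36,0,0,0,0,2,36,0,0,0,0]' | python3 inch.py >/dev/null
echo '[2,36,0,0,0,0,2,36,0,0,0,0,2,36,0,0,0,0,2,36,20,0,0,0,2,36,20,0,0,0]' | python3 inch.py >/dev/null
echo '[0,0,10,0,0,0,0,0,0,0,0,0,0,0,0,0,0,0]' | python3 inch.py >/dev/null
python3 - <<'E'
from h import *
from rig import manip
go([440.5,350,66],1.841)
s=manip.state();d=manip.snapshot("wrist")
np.savez("pics/w2.npz",p=s["ee_pos"],q=s["ee_rot"],**d)
t=cv2.imread('pics/top1.png')[90:250,150:430]
im=d["color"][:,:,::-1].copy()
cv2.imwrite("pics/w2.png",im)
E
```

```text
t 7.12 tcp [442.5 342.2 255.2] yaw_y 1.840 tilt z [-0.001 -0.001 -1.   ] F [-0.1  0.2 -0.6] w 1.00 g 0.0 q [ 0.55  0.34  0.06  1.29 -0.    0.28]
tool delta [ -0.4   8.3 189.2]
rz about tool z -0.0005414597495554396
```

View pics/w2.png

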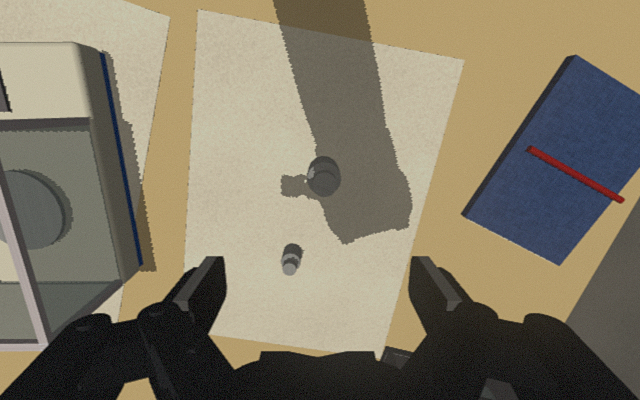

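The wrist view shows the large weight at about (323,177) with its knob top just below that, the small one at (291,262), and the pan at the left edge. I'll measure the knob by its ray against the top view, and check where the door edge ought to be.

```bash
python3 - <<'E'
from h import *
np.set_printoptions(precision=1,suppress=True)
cam["w"]=wcam("pics/w2.npz")
print("knob predicted px w",proj("w",np.array([439.8,348.2,76])),proj("w",np.array([439.8,348.2,0])),"small",proj("w",np.array([553,338,50])))
im=cv2.imread("pics/w2.png");c=cv2.convertScaleAbs(cv2.resize(im[145:285,265:385],None,fx=4,fy=4,interpolation=cv2.INTER_CUBIC),alpha=1.8)
t=cv2.imread("pics/top1.png");k=cv2.convertScaleAbs(cv2.resize(t[100:240,265:365],None,fx=3,fy=3,interpolation=cv2.INTER_CUBIC),alpha=1.6)
o=np.zeros((560,780,3),np.uint8);o[:,:480]=c;o[:420,480:]=k
cv2.imwrite("pics/mix2.png",o)
E
```

```text
knob predicted px w [323. 184.] [321.9 170. ] small [288.6 265.9]
```

View pics/mix2.png

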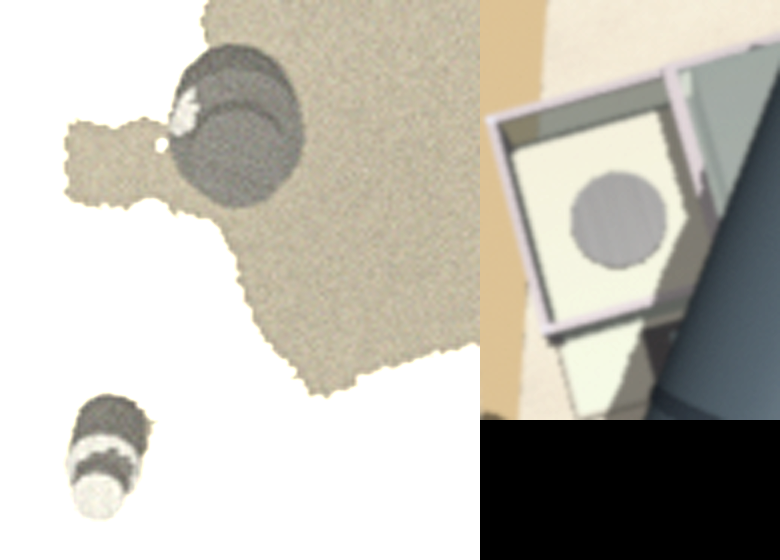

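The door is open and the pan is clear, centred at crop (619,219). The knob top is at crop (239,157), which is wrist pixel (324.8,184.3).

```bash
python3 - <<'E'
from h import *
np.set_printoptions(precision=1,suppress=True)
cam["w"]=wcam("pics/w2.npz")
u=(324.8,184.3);a=(198.7,214.7)
print("z76",plane("w",u,76),plane("top",a,76),"tri",tri(ray("w",u),ray("top",a),ray("side",(232,165.5))))
print("pan",tri(ray("top",(311.3,173)),ray("side",(324.8,206))))
p=plane("w",u,76);go([p[0],p[1],66],1.841)
E
```

```text
z76 [439.7 350.1  76. ] [439.7 348.1  76. ] tri (array([441.2, 350.3,  69.9]), [np.float64(0.3809173296861055), np.float64(0.9126344740411514), np.float64(1.1706013773363855)])
pan (array([559.4,  39.7,  62.4]), [np.float64(1.5163717868029833), np.float64(1.5163717868030895)])
t 7.17 tcp [443.3 341.9 256.1] yaw_y 1.839 tilt z [ 0. -0. -1.] F [ 0.4 -0.7 -0.5] w 1.00 g 0.0 q [ 0.5  0.3  0.1  1.3 -0.   0.3]
tool delta [  1.4   8.9 190.1]
rz about tool z -0.0017432900270126783
```

```bash
echo '[1,3,30,0,0,0,0,3,40,0,0,0,0,2,40,0,0,0,0,0,35,0,0,0,0,0,20,0,0,0]' | python3 inch.py >/dev/null
echo '[0,0,15,0,0,0,0,0,8,0,0,0,0,0,0,0,0,0,0,0,0,0,0,0]' | python3 inch.py
python3 -c "
from h import *;go([440,349.8,66],1.841)"
```

```text
clock: 7.92
ee_pos: [441.1, 349.8, 68.5]
ee_rot: [-0.133, 0.991, 0.0, 0.001]
contact_force: [0.5, 0.3, 0.3]
width: 1.003
grasp_force: 0.0
t 7.92 tcp [441.1 349.8  68.5] yaw_y 1.839 tilt z [ 0.001  0.001 -1.   ] F [0.5 0.3 0.3] w 1.00 g 0.0 q [ 0.56  0.47 -0.26  0.84  0.    0.29]
tool delta [1.1 0.3 2.5]
rz about tool z -0.0024977597861299827
```

```bash
echo '[1,0,2,0,0,0,0,0,0,0,0,0,0,0,0,0,0,0,0,0,0,0,0,0,0,0,0,0,0,0]' | python3 inch.py 0.0
echo '[0,0,0,0,0,0,0,0,0,0,0,0,0,0,0,0,0,0,0,0,0,0,0,0,0,0,0,0,0,0]' | python3 inch.py
python3 -c "
from h import *;go([440,349.8,66],1.841)"
```

```text
clock: 8.33
ee_pos: [439.2, 349.9, 65.9]
ee_rot: [-0.134, 0.991, 0.0, 0.001]
contact_force: [0.2, -2.2, 2.1]
width: 0.301
grasp_force: 2.7
clock: 8.75
ee_pos: [439.4, 349.9, 66.0]
ee_rot: [-0.134, 0.991, 0.0, 0.001]
contact_force: [-0.5, -2.2, 5.6]
width: 0.28
grasp_force: 58.8
t 8.75 tcp [439.4 349.9  66. ] yaw_y 1.840 tilt z [ 0.001  0.    -1.   ] F [-0.5 -2.2  5.6] w 0.28 g 58.8 q [ 0.56  0.47 -0.27  0.83 -0.    0.29]
tool delta [-0.6 -0.2 -0. ]
rz about tool z -0.001068898992908407
```

```bash
echo '[0,0,-5,0,0,0,0,0,-10,0,0,0,0,0,-20,0,0,0,0,0,-30,0,0,0,0,0,-30,0,0,0]' | python3 inch.py
echo '[0,0,-30,0,0,0,0,0,-30,0,0,0,0,0,-30,0,0,0,0,0,-20,0,0,0,0,0,-5,0,0,0]' | python3 inch.py
python3 -c "
from h import *;go([558.8,39.6,276],1.841)"
```

```text
clock: 9.17
ee_pos: [436.9, 348.9, 159.9]
ee_rot: [-0.134, 0.991, -0.001, -0.002]
contact_force: [1.0, -0.0, -5.6]
width: 0.278
grasp_force: 59.5
clock: 9.58
ee_pos: [439.8, 350.6, 279.4]
ee_rot: [-0.134, 0.991, 0.001, 0.002]
contact_force: [0.3, 0.3, -5.3]
width: 0.277
grasp_force: 59.6
t 9.58 tcp [439.8 350.6 279.4] yaw_y 1.840 tilt z [ 0.005  0.003 -1.   ] F [ 0.3  0.3 -5.3] w 0.28 g 59.6 q [0.56 0.34 0.12 1.34 0.   0.29]
tool delta [ -31.9 -331.5    2.9]
rz about tool z -0.0007745162736767508
```

```bash
echo '[-1,-10,0,0,0,0,-2,-20,0,0,0,0,-3,-30,0,0,0,0,-3,-30,0,0,0,0,-3,-30,0,0,0,0]' | python3 inch.py >/dev/null
echo '[-3,-30,0,0,0,0,-3,-30,0,0,0,0,-3,-30,0,0,0,0,-3,-30,0,0,0,0,-3,-30,0,0,0,0]' | python3 inch.py >/dev/null
echo '[-3,-30,0,0,0,0,-2,-20,0,0,0,0,-2,-11,0,0,0,0,0,0,0,0,0,0,0,0,0,0,0,0]' | python3 inch.py >/dev/null
python3 - <<'E'
from h import *
from rig import manip
go([558.8,39.6,130],1.841)
s=manip.state();d=manip.snapshot("wrist")
np.savez("pics/w3.npz",p=s["ee_pos"],q=s["ee_rot"],**d)
cv2.imwrite("pics/w3.png",d["color"][:,:,::-1])
E
```

```text
t 10.83 tcp [558.6  39.6 273.5] yaw_y 1.839 tilt z [-0.004  0.001 -1.   ] F [ 0.1  0.8 -5.3] w 0.28 g 59.8 q [-0.04  0.34  0.11  1.34  0.   -0.31]
tool delta [ -0.6  -0.4 143.5]
rz about tool z -0.0020145354379532687
```

View pics/w3.png

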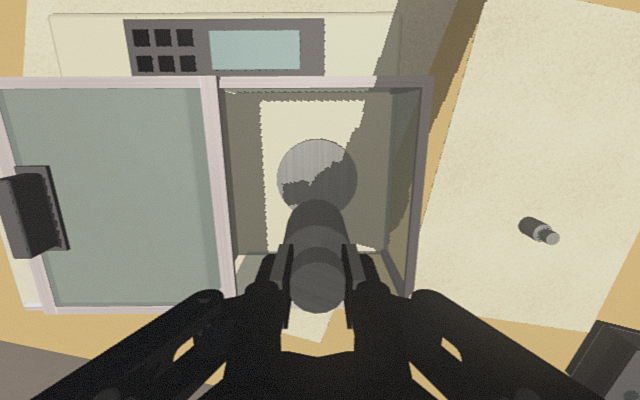

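The weight hangs upright in the jaws at about (318,260), with the pan centred at about (317,177). The small weight stands at (540,232). I'll check the pan once more and descend.

```bash
python3 - <<'E'
from h import *
cam["w"]=wcam("pics/w3.npz");print("pan",plane("w",(317,177),64).round(1))
E
echo '[0,0,20,0,0,0,0,0,25,0,0,0,0,0,25,0,0,0,0,0,20,0,0,0,0,0,15,0,0,0]' | python3 inch.py
echo '[0,0,12,0,0,0,0,0,9,0,0,0,0,0,6,0,0,0,0,0,4,0,0,0,0,0,0,0,0,0]' | python3 inch.py
python3 -c "
from h import *;go([558.8,39.6,130],1.841)"
```

```text
pan [556.3  40.1  64. ]
clock: 11.3
ee_pos: [557.5, 41.5, 167.8]
ee_rot: [-0.135, 0.991, 0.001, -0.002]
contact_force: [0.4, -0.2, -6.2]
width: 0.277
grasp_force: 59.7
clock: 11.72
ee_pos: [559.2, 40.3, 138.8]
ee_rot: [-0.135, 0.991, 0.0, -0.0]
contact_force: [-0.5, 0.3, -6.6]
width: 0.28
grasp_force: 59.8
t 11.72 tcp [559.2  40.3 138.8] yaw_y 1.841 tilt z [-0.001  0.    -1.   ] F [-0.5  0.3 -6.6] w 0.28 g 59.8 q [-0.04  0.4  -0.16  1.01  0.   -0.31]
tool delta [ 0.6 -0.6  8.8]
rz about tool z -0.00019261795243430413
```

```bash
echo '[0.5,0,3,0,0,0,0,0,2,0,0,0,0,0,1,0,0,0,0,0,0,0,0,0]' | python3 inch.py
echo '[0,0,1,0,0,0,0,0,0,0,0,0]' | python3 inch.py
```

```text
clock: 12.05
ee_pos: [559.3, 39.6, 133.4]
ee_rot: [-0.134, 0.991, 0.0, 0.0]
contact_force: [0.2, 0.0, -5.6]
width: 0.276
grasp_force: 59.8
clock: 12.22
ee_pos: [559.3, 39.6, 132.4]
ee_rot: [-0.134, 0.991, 0.0, 0.0]
contact_force: [0.2, -0.2, -4.5]
width: 0.276
grasp_force: 59.8
```

```bash
echo '[0,0,1,0,0,0,0,0,0,0,0,0]' | python3 inch.py | sed -n 2,4p
echo '[0,0,0.7,0,0,0,0,0,0,0,0,0]' | python3 inch.py | sed -n 2,4p
```

```text
ee_pos: [559.2, 39.6, 131.2]
ee_rot: [-0.134, 0.991, 0.0, 0.0]
contact_force: [-0.4, 0.4, -7.1]
ee_pos: [559.1, 39.6, 130.5]
ee_rot: [-0.134, 0.991, 0.0, -0.0]
contact_force: [-0.5, -0.1, -5.6]
```

```bash
echo '[0,0,0.5,0,0,0,0,0,0,0,0,0]' | python3 inch.py | sed -n 2,4p
```

```text
ee_pos: [559.3, 39.6, 130.2]
ee_rot: [-0.134, 0.991, 0.0, 0.0]
contact_force: [-0.7, 0.6, -6.0]
```

```bash
for i in 1; do echo '[0,0,0.7,0,0,0,0,0,0,0,0,0]' | python3 inch.py | sed -n 2,4p; done
echo '[0,0,0.7,0,0,0,0,0,0,0,0,0]' | python3 inch.py | sed -n 2,4p
```

```text
ee_pos: [559.7, 39.6, 130.1]
ee_rot: [-0.134, 0.991, -0.0, 0.001]
contact_force: [-1.8, -0.4, -0.3]
ee_pos: [559.9, 39.6, 130.1]
ee_rot: [-0.134, 0.991, -0.0, 0.001]
contact_force: [-2.0, -0.7, 5.4]
```

Contact at z = 130.1, with the foot on the pan. I release and rise.

```bash
echo '[0,0,-1,0,0,0,0,0,0,0,0,0,0,0,0,0,0,0,0,0,0,0,0,0,0,0,0,0,0,0]' | python3 inch.py 0.7
echo '[0,0,-5,0,0,0,0,0,-15,0,0,0,0,0,-30,0,0,0,0,0,-40,0,0,0,0,0,-40,0,0,0]' | python3 inch.py
echo '[0,0,-30,0,0,0,0,0,-10,0,0,0,0,0,0,0,0,0,0,0,0,0,0,0]' | python3 inch.py
python3 - <<'E'
from h import *
from rig import manip
go([615.8,-169.8,186],1.841)
s=manip.state();d=manip.snapshot("wrist")
np.savez("pics/w4.npz",p=s["ee_pos"],q=s["ee_rot"],**d)
cv2.imwrite("pics/w4.png",d["color"][:,:,::-1])
E
```

```text
clock: 13.47
ee_pos: [559.3, 39.6, 129.7]
ee_rot: [-0.134, 0.991, 0.0, 0.0]
contact_force: [1.0, 0.5, 0.6]
width: 0.7
grasp_force: 0.0
clock: 13.88
ee_pos: [558.1, 39.7, 260.6]
ee_rot: [-0.134, 0.991, 0.0, -0.001]
contact_force: [1.8, -0.6, 0.5]
width: 0.702
grasp_force: 0.0
clock: 14.22
ee_pos: [559.6, 39.6, 300.1]
ee_rot: [-0.134, 0.991, -0.0, 0.001]
contact_force: [-0.1, -0.5, -0.6]
width: 0.697
grasp_force: 0.0
t 14.22 tcp [559.6  39.6 300.1] yaw_y 1.840 tilt z [ 0.002  0.    -1.   ] F [-0.1 -0.5 -0.6] w 0.70 g 0.0 q [-0.04  0.34  0.17  1.4   0.   -0.31]
tool delta [   1.8 -216.8  114.2]
rz about tool z -0.0009682695306487688
```

View pics/w4.png

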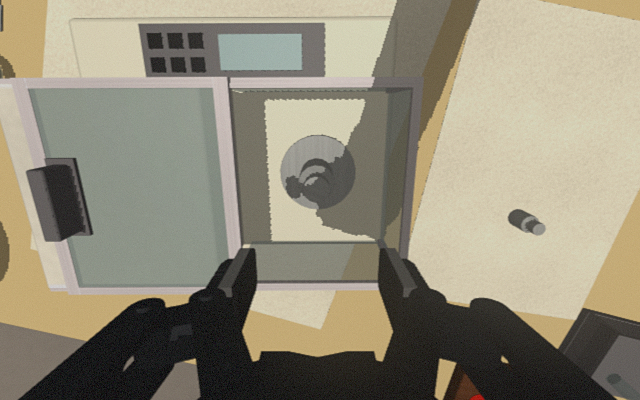

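The weight stands upright at the middle of the pan, around (317,178), and the door is still open with the handle near (50,203). Back to the handle.

```bash
echo '[0,-36,0,0,0,0,0,-36,0,0,0,0,1,-36,0,0,0,0,0,-36,0,0,0,0,1,-36,0,0,0,0]' | python3 inch.py 1.0 >/dev/null
echo '[0,-37,0,0,0,0,0,0,30,0,0,0,0,0,30,0,0,0,0,0,30,0,0,0,0,0,24,0,0,0]' | python3 inch.py >/dev/null
echo '[0,0,0,0,0,0,0,0,0,0,0,0,0,0,0,0,0,0]' | python3 inch.py 
echo '[0,0,0,0,0,0,0,0,0,0,0,0,0,0,0,0,0,0,0,0,0,0,0,0,0,0,0,0,0,0]' | python3 inch.py 0.0 >/dev/null
echo '[0,0,0,0,0,0,0,0,0,0,0,0,0,0,0,0,0,0,0,0,0,0,0,0]' | python3 inch.py
python3 -c "
from h import *;go([573.3,-18.3,186],1.841)"
```

```text
clock: 15.35
ee_pos: [614.9, -170.0, 186.1]
ee_rot: [-0.134, 0.991, 0.0, -0.0]
contact_force: [0.6, 0.3, 1.3]
width: 0.999
grasp_force: 0.0
clock: 16.1
ee_pos: [615.2, -170.3, 186.3]
ee_rot: [-0.134, 0.991, -0.0, 0.0]
contact_force: [-0.4, -0.1, 4.2]
width: 0.149
grasp_force: 60.0
t 16.10 tcp [ 615.2 -170.3  186.3] yaw_y 1.840 tilt z [ 0.001 -0.    -1.   ] F [-0.4 -0.1  4.2] w 0.15 g 60.0 q [-0.37  0.53  0.16  1.2  -0.   -0.64]
tool delta [-1.000e-01  1.576e+02  2.000e-01]
rz about tool z -0.0008224707559001398
```

```bash
echo '[0,10,0,0,0,0,0,20,0,0,0,0,0,20,0,0,0,0,0,20,0,0,0,0,0,20,0,0,0,0]' | python3 inch.py >/dev/null
echo '[0,20,0,0,0,0,0,18,0,0,0,0,0,12,0,0,0,0,0,8,0,0,0,0,0,4,0,0,0,0]' | python3 inch.py >/dev/null
echo '[0,2,0,0,0,0,0,0,0,0,0,0,0,0,0,0,0,0]' | python3 inch.py | sed -n 2,4p
echo '[0,1,0,0,0,0,0,1,0,0,0,0,0,0,0,0,0,0]' | python3 inch.py | sed -n 2,4p
echo '[0,1,0,0,0,0,0,0,0,0,0,0]' | python3 inch.py | sed -n 2,4p
```

```text
ee_pos: [573.3, -20.7, 186.2]
ee_rot: [-0.135, 0.991, 0.0, -0.0]
contact_force: [-2.8, 1.0, 7.8]
ee_pos: [573.0, -19.5, 186.3]
ee_rot: [-0.134, 0.991, -0.0, -0.0]
contact_force: [-2.3, -1.3, 6.6]
ee_pos: [572.7, -18.7, 186.3]
ee_rot: [-0.134, 0.991, -0.0, -0.0]
contact_force: [-3.3, -1.7, 7.2]
```

```bash
echo '[0,1,0,0,0,0,0,0,0,0,0,0]' | python3 inch.py | sed -n 2,4p
echo '[0,1,0,0,0,0,0,0,0,0,0,0]' | python3 inch.py | sed -n 2,4p
echo '[0,1,0,0,0,0,0,0,0,0,0,0]' | python3 inch.py | sed -n 2,4p
```

```text
ee_pos: [572.7, -18.6, 186.3]
ee_rot: [-0.134, 0.991, -0.001, -0.0]
contact_force: [-1.0, -4.8, 5.8]
ee_pos: [572.7, -18.6, 186.2]
ee_rot: [-0.134, 0.991, -0.002, -0.0]
contact_force: [-1.3, -7.5, 4.7]
ee_pos: [572.7, -18.6, 186.3]
ee_rot: [-0.133, 0.991, -0.003, 0.0]
contact_force: [-1.0, -9.4, 4.3]
```

The stop is reached: position stays at y -18.6 while the force grows. I ease back 3 mm of command, release evenly, rise and look.

```bash
echo '[0,-2.5,0,0,0,0,0,0,0,0,0,0,0,0,0,0,0,0]' | python3 inch.py | sed -n 2,4p
echo '[0,0,0,0,0,0,0,0,0,0,0,0,0,0,0,0,0,0,0,0,0,0,0,0,0,0,0,0,0,0]' | python3 inch.py 0.5
echo '[0,0,-10,0,0,0,0,0,-30,0,0,0,0,0,-30,0,0,0,0,0,-30,0,0,0,0,0,-15,0,0,0]' | python3 inch.py >/dev/null
echo '[0,0,0,0,0,0,0,0,0,0,0,0,0,0,0,0,0,0,0,0,0,0,0,0]' | python3 inch.py
python3 - <<'E'
from h import *
from rig import manip
s=manip.state();d=manip.snapshot("wrist")
np.savez("pics/w5.npz",p=s["ee_pos"],q=s["ee_rot"],**d)
cv2.imwrite("pics/w5.png",d["color"][:,:,::-1])
E
```

```text
ee_pos: [572.7, -18.7, 186.2]
ee_rot: [-0.134, 0.991, -0.001, -0.0]
contact_force: [-2.6, -2.8, 6.3]
clock: 18.77
ee_pos: [572.9, -18.0, 185.3]
ee_rot: [-0.134, 0.991, 0.0, -0.0]
contact_force: [-0.4, -0.5, -0.1]
width: 0.501
grasp_force: 0.0
clock: 19.52
ee_pos: [572.3, -18.1, 299.1]
ee_rot: [-0.134, 0.991, 0.0, -0.001]
contact_force: [0.1, 1.1, 0.2]
width: 0.502
grasp_force: 0.0
```

View pics/w5.png

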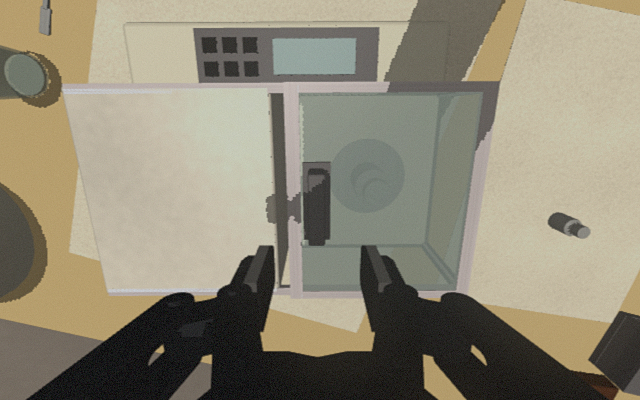

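The door's right frame meets the chamber's edge at about (475,190), and the handle at (317,205) is at its predicted shut place. The weight stands on the pan under the glass at about (370,183), and the gripper is clear. Handing in.

```bash
python3 -c "
from rig import manip
print(manip.close_job())"
```

```text
the job is handed in; nothing more can be done
None
```

I opened the door, stood the larger weight upright in the middle of the pan and slid the door shut to its stop. I handed the job in at about 19.6 s of the 72 s; the hand-in returned no verdict.

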